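# Put away the washed pastry tools

### The job

Put the washed pastry tools away where each kind belongs: the two piping nozzles over the two bare posts of the nozzle stand, the medium and the large cutter nested around the small one in the cutter tin, and the pudding mould, mouth down, in the mould tray beside the one already there. Each must stand upright, fully down and let go, and the drinking glass must stay where it stands.

Things in the scene. Friction and masses are not known exactly. Their poses are not given: they have to be found in the camera images.
- nozzle_a_mid (a point): Piping nozzle, one of two alike: a hollow bright steel cone open at both ends, standing wide end down. Height 52, outside diameter 34 at the bottom and 14 at the top, wall 2 (all sizes in mm), about 30 g. The point is its centre, 26 above its underside; z up.
- nozzle_b_mid (a point): Piping nozzle, one of two alike: a hollow bright steel cone open at both ends, standing wide end down. Height 52, outside diameter 34 at the bottom and 14 at the top, wall 2 (all sizes in mm), about 30 g. The point is its centre, 26 above its underside; z up.
- cutter_medium_mid (a point): The medium round pastry cutter of the set: an open steel ring standing upright, outside diameter 40, wall 2, height 50, about 40 g. The point is its centre, 25 above its underside; z up along the ring's axis.
- cutter_large_mid (a point): The large round pastry cutter of the set: an open steel ring standing upright, outside diameter 60, wall 2, height 50, about 60 g. The point is its centre, 25 above its underside; z up along the ring's axis.
- mould_mid (a point): Pudding mould: an aluminium cup standing mouth down, so a closed blunt cone with a flat top. Height 55; diameter 64 at the rim flange (lowest 3), 58 just above it, tapering to 45 near the top; about 60 g. The point is its centre, 27.5 above its underside; z up. (A like mould already stands in the mould tray; this is the one out on the counter.)
- nozzle_stand: Nozzle stand, fixed: a white plastic plate, 115 along its x, 170 along its y, 8 thick. Origin at the centre of its underside. Two bare upright posts, diameter 10, rising 24 above the plate, stand at x = -28, y = -40 and y = +40: these take the two nozzles. Three like nozzles already stand on its other row at x = +30, y = -55, 0 and +55. A nozzle slipped over a post stands on the plate, its centre 34 above the stand's origin.
- cutter_tin: Base of the cutter tin, fixed: a round dark steel dish, outside diameter 84, rim 12 high, wall 2, floor 3 thick. Origin at the centre of its underside. The smallest cutter of the set, outside diameter 20 and 50 high, already stands in the middle and cannot move. The other cutters go around it, each ring outside the next smaller one; standing on the floor, their centres are 28 above the tin's origin.
- mould_tray: Mould tray, fixed: a low oblong aluminium tray, outside 112 along its x and 170 along its y, walls 16 high and 3 thick, floor 3 thick. Origin at the centre of its underside. One pudding mould already stands loose in it near x = 0, y = -44; the other half, about x = 0, y = +38, is free.
- tumbler_mid (a point): Drinking glass standing among the tools, to be left alone: clear glass, 85 high, diameter 64 at the top and 54 at the foot. The point is its centre, 42.5 above its underside; z up.
There are look-alikes about, which are no part of the job. Leave any green look-alike of the part that bears cutter_large_mid alone. What is shaped like the part that bears mould_mid but red is not meant.

How it is judged:
By the outcome, as a careful person would: the job done as asked, in the order asked, and still so for the second after the job is handed in, with the robot touching nothing.
It also fails if it takes over 128 s, if anything falls off the work surface, if the arm or the gripper's body presses on something with over 40 N, if the wrist force passes 120 N, or if a joint passes its speed limit or range.

### The arm

A 6-joint arm with a two-finger parallel gripper is mounted at the origin on the work surface. World frame = base frame: x ahead of the robot, y to its left, z up, the work surface at z = 0. Lengths are in m, angles in rad, forces in N, time in s.
With the tool pointing down it reaches from about 0.325 to 0.85 m from the base axis. Payload 15.5 kg.
Tool frame: the origin (TCP) lies at the very end of the fingers, on their centre line; the grasp point (between the pads) lies ctrl.grasp_offset behind it (ctrl.grasp_offset is the distance from the TCP to the grasp point, in m); z points along the fingers, y is the line along which they close (so a half turn about z gives the same grasp; the last joint's range is limited). The gripper opens to 91 mm and grips with 3 to 60 N. Pads are 32 mm wide; open, the fingers measure 118 mm over their backs; the gripper's body (76 mm by 178 mm) begins 60 mm behind the grasp point.
Start: joints at [-1.212, 0.494, 1.345, -0, 1.302, -0.096], TCP at [0.275, -0.561, 0.214] pointing down, gripper open.
Joint ranges: [-2.91, 2.91], [-0.82, 2.16], [0.22, 2.67], [-1.22, 4.37], [0.12, 2.79], [-3.08, 3.08]. Speed limits (rad/s): [1.89, 1.89, 2.57, 3.01, 3.01, 3.01].

### API

Orientations are given as a rotation vector (axis times angle).
In Python, from workcell import ctrl, snapshot, get_calibration, workorder, nets gives the robot as it stands. The module is installed in compiled form; this text tells all that it offers.
- The arm moves only by the tool move_arm, never from a script. Its arguments are lists of equal length, an entry for each row: "offset": the shift along the tool's x, y, z in mm, a list of three; "rot": the turn, a rotation vector about the tool's x, y, z in degrees, a list of three; "gripper": the opening in per cent of the stroke, from 0 (shut) to 100 (fully open). In form: {"offset": [[tx, ty, tz], ...], "rot": [[wx, wy, wz], ...], "gripper": [gripper, ...]}. A call has 1 to 8 rows; each row shifts and turns the commanded pose from where the row before left it, along the tool's axes as they then stand; what a row does not reach is not made up. A row lasts 1/8 s, in which the tool goes at most 62.5 mm and 10.7 degrees, less where a joint would pass 70% of its speed; a pose out of reach is approached as far as the arm can. A call with a gripper value outside its range is refused whole. The fingers move at their own pace and stop on an object; "newtons" is the grip in N (left out, the last holds). Time passes only in rows, so rows that do not move let the fingers close. It gives the time, the measured TCP pose, the force, the opening and the grip force at its end, in the units of the state.
- ctrl.get_state(): the state, without advancing time (a new reading comes with each control period).
- snapshot(name): name is "scene" or "top" or "wrist"; returns the picture (400x640x3 uint8, blue, green, red); there is no depth.
- get_calibration(name): a dict with "fov_y" (degrees; the focal length in pixels is half the picture's height over the tangent of half this angle, whatever the lens; pixels are square), "cx", "cy" (the principal point, pixels), "pose" (4x4, takes a point from camera to world coordinates). Camera axes: x right, y down, z forward; pixel columns grow to the right and rows downward; lengths in m; the calibration is good to about 2 mm. The wrist camera is an equidistant fisheye: a pixel r from the principal point sees the ray r / f radians off the axis. A picture is of the moment at which its call begins: read the wrist's pose just before it. get_calibration takes no time and is no camera call; for the wrist camera it gives the pose at the moment of the call.
- workorder.close_job(): hands the job in; it is judged then, once.
Trained networks look in the newest picture that a camera, given by its name, has taken for a name from the list of things; names that differ only in an ending like _2 or _b are one class to them, and where a whole thing is asked for, a point or a joint stands for the part that bears it (a point fixed in the world has none). Each returns a list of dicts, best first, with "score" (0 to 1); they miss things now and then, are a little off and sometimes report something else, mostly with a low value. They report only what shows in the picture. A call takes as long as a camera call. They do not tell look-alikes from the thing itself.
- nets.outline_of(thing, camera): "region" (400x640 bool, what is visible of it) and "bbox" ([left, top, right, bottom] in pixels, round what is visible of it).
The state is a dict: "t": time; "q": joint angles; "qd": joint speeds; "effort": joint torques, N m; "tool_pos": TCP position; "tool_rot": TCP orientation; "ft_force": force on the tool from outside, world axes, zero at the start; "moment": the same for the moment, N m; "grip_width": finger opening in m; "gripper_force": force on a finger pad.
Only numpy, scipy, OpenCV 4.12 (cv2) and the standard library are available. Lean on these libraries where they do the work, as an engineer would, in place of code of your own. Each camera call takes 0.05 s, during which the arm holds its last target. There are 200 camera calls.

## Working session

There is one attempt and no reset: what is moved stays moved. The work goes in short steps, Python scripts to look and compute and a tool call to move; the robot and the scene stay as the last step left them, time stands still between calls to the robot, and variables do not carry over. Pictures are saved under pics/ and viewed, at most 16 in all, crops included, and the job is handed in when it is done.

Besides the shell and the picture viewer there is one more tool, called by a JSON object that holds its "api" and its "payload". move_arm: Moves the arm, as the interface text tells. Its arguments: {"type":"object","properties":{"offset":{"type":"array"},"rot":{"type":"array"},"gripper":{"type":"array"},"newtons":{"type":"number"}},"required":["offset","rot","gripper"]}

```bash
mkdir -p pics; python3 - <<'E'
from workcell import ctrl,snapshot,get_calibration,nets
import cv2,numpy as np
print(ctrl.get_state(), ctrl.grasp_offset)
for n in ["scene","top"]:
    im=snapshot(n); cv2.imwrite(f"pics/{n}0.png",im); c=get_calibration(n); print(n,c)
    for t in ["nozzle_a_mid","cutter_medium_mid","cutter_large_mid","mould_mid","nozzle_stand","cutter_tin","mould_tray","tumbler_mid"]:
        print(t,[(round(d['score'],2),[int(v) for v in d['bbox']]) for d in nets.outline_of(t,n)])
E
```

```text
{'t': 0.0, 'q': array([-1.21152283e+00,  4.94191963e-01,  1.34613029e+00,  4.75827005e-06,
        1.30248675e+00, -9.54754633e-02]), 'qd': array([ 0.00051987, -0.00199355,  0.00047424, -0.00020033,  0.00073792,
        0.00030737]), 'effort': array([-8.76584454e-04, -8.78823280e+01, -3.81849718e+01,  7.08555942e-02,
        5.33420511e-02, -2.41660473e-04]), 'tool_pos': array([ 0.27440828, -0.56111953,  0.21333309]), 'tool_rot': array([-3.05955818e+00, -7.07905068e-01,  2.44044297e-04]), 'ft_force': array([ 0.17423451, -0.24886284, -0.03052403]), 'moment': array([ 0.02588963, -0.03836529, -0.03840916]), 'gripper_force': 0.0, 'grip_width': 0.09090077465048896} 0.0188
scene {'fov_y': 49.98959950674937, 'cx': 320.71238773201065, 'cy': 198.44347130671633, 'pose': array([[-0.27339391,  0.54122502, -0.79519259,  1.19170092],
       [ 0.96179172,  0.14128374, -0.23451137,  0.1868138 ],
       [-0.01457564, -0.82892363, -0.55917186,  0.53234092],
       [ 0.        ,  0.        ,  0.        ,  1.        ]])}
nozzle_a_mid [(0.6, [255, 165, 269, 189])]
cutter_medium_mid [(0.87, [465, 175, 491
[... 378 characters left out ...]
0328394, 'cy': 190.09474884010814, 'pose': array([[-0.0157238 , -0.9932387 ,  0.11502024,  0.38264914],
       [-0.99965872,  0.01801614,  0.01891746, -0.01803356],
       [-0.02086178, -0.11468353, -0.993183  ,  0.98070528],
       [ 0.        ,  0.        ,  0.        ,  1.        ]])}
nozzle_a_mid [(0.59, [387, 217, 399, 226])]
cutter_medium_mid [(0.48, [190, 238, 212, 259]), (0.19, [388, 216, 400, 223])]
cutter_large_mid [(0.71, [344, 244, 368, 267])]
mould_mid [(0.8, [430, 185, 459, 217]), (0.64, [435, 234, 464, 264])]
nozzle_stand [(0.85, [283, 102, 356, 157])]
cutter_tin [(0.79, [197, 134, 231, 169])]
mould_tray [(0.97, [387, 125, 457, 176])]
tumbler_mid [(0.66, [225, 206, 257, 243])]
```

```bash
python3 - <<'E'
import cv2
a=cv2.imread("pics/scene0.png")[120:320,100:520]; cv2.imwrite("pics/s1.png",cv2.resize(a,(798,380),interpolation=2))
a=cv2.imread("pics/top0.png")[60:320,150:510]; cv2.imwrite("pics/t1.png",cv2.resize(a,(792,572),interpolation=2))
E
```

```text
(no output)
```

View pics/s1.png

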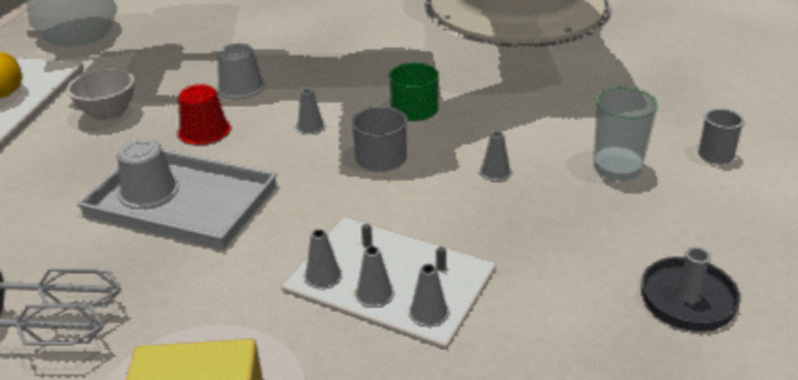

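View pics/t1.png

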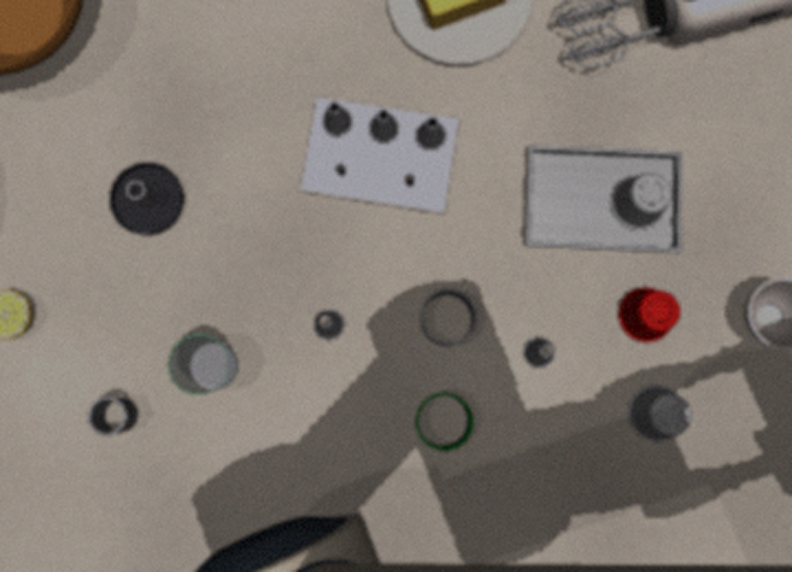

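The meant objects, in full top-picture pixels:
- **Large cutter:** two candidates, grey at (353,204) and green at (352,251). I take the grey one, because green is excluded.
- **Mould:** three candidates, red at (445,203), grey at (450,248) and one already in the tray. I take the grey one out on the counter.
- **Nozzles:** (299,207) and (395,220).
- **Medium cutter:** (202,248).
- **Glass:** (241,225).

I'll confirm them in an enlarged crop while computing poses.

```bash
cat > h.py <<'E'
from workcell import ctrl,snapshot,get_calibration,nets
import cv2,numpy as np
from scipy.optimize import least_squares
from scipy.spatial.transform import Rotation as R
def proj(cal,P):
    T=np.linalg.inv(cal["pose"]); p=np.asarray(P)@T[:3,:3].T+T[:3,3]
    f=200/np.tan(np.radians(cal["fov_y"]/2)); return f*p[:,:2]/p[:,2:]+[cal["cx"],cal["cy"]]
def fish(cal,P):
    T=np.linalg.inv(cal["pose"]); p=np.asarray(P)@T[:3,:3].T+T[:3,3]
    f=200/np.tan(np.radians(cal["fov_y"]/2)); s=np.linalg.norm(p[:,:2],axis=1)
    return (f*np.arctan2(s,p[:,2])/s)[:,None]*p[:,:2]+[cal["cx"],cal["cy"]]
a=np.linspace(0,2*np.pi,60)
def model(x,y,prof,z0=0): # prof: list of (z,diameter) in mm
    return np.vstack([np.c_[x+d/2e3*np.cos(a),y+d/2e3*np.sin(a),0*a+z0+z/1e3] for z,d in prof])
PROF=dict(nozzle=[(0,34),(52,14)],med=[(0,40),(50,40)],large=[(0,60),(50,60)],mould=[(0,64),(3,64),(55,45)],tin=[(0,84),(12,84)],tumbler=[(0,54),(85,64)])
def bb(p): return np.r_[p.min(0),p.max(0)]
def fitbox(kind,obs): # obs: [(cal,bbox,projfn)]
    f=lambda v:np.concatenate([w(c,model(*v,PROF[kind])) .__class__ and bb(w(c,model(*v,PROF[kind])))-b for c,b,w in obs])
    s=least_squares(f,[.5,0],loss="soft_l1",f_scale=1.); return s.x,s.fun
def rel(x,y,z,yaw):
    """shift in current tool frame (mm) to world point, and yaw turn (deg) about tool z to set tool y axis at world angle yaw (mod 180)"""
    s=ctrl.get_state(); M=R.from_rotvec(s["tool_rot"]).as_matrix()
    d=M.T@(np.array([x,y,z])-s["tool_pos"])*1e3
    cur=np.degrees(np.arctan2(M[1,1],M[0,1])); t=-((yaw-cur+90)%180-90)
    return d.round(1),round(t,1),M.round(3).tolist(),s["q"].round(2)
E
python3 - <<'E'
from h import *
ct,cs,cw=[get_calibration(n) for n in("top","scene","wrist")]
D=dict(nozR=("nozzle",[292.7,201,306.4,214],[353,189,369.5,215]),nozL=("nozzle",[388,214,401.5,226.5],[255,165,269,189]),
med=("med",[190,238,212,259],[465,175,491,207]),large=("large",[341,192,367,218],[285,175,313,211]),
mould=("mould",[435,234,464,264],[212,142,236,171]),tin=("tin",[199,134,234.5,167],[437,253,488,292]),tumbler=("tumbler",[226,209,258,239],[410,164,442,215]))
for k,(p,t,s) in D.items():
    x,r=fitbox(p,[(ct,np.array(t),proj),(cs,np.array(s),proj)]); print(k,x.round(4),r.round(1))
def rigid(pts,ot,os_):
    P=lambda v,q:np.c_[R.from_euler("z",v[2]).apply(np.array(q)/1e3)+[v[0],v[1],0]]
    f=lambda v:np.r_[(proj(ct,P(v,[q for q,_ in ot]))-[o for _,o in ot]).ravel(),(proj(cs,P(v,[q for q,_ in os_]))-[o for _,o in os_]).ravel()]
    s=least_squares(f,[.6,0,0],loss="soft_l1"); return s.x.round(4),s.fun.round(1)
T=lambda u,v:(150+u/2.2,60+v/2.2); S=lambda u,v:(100+u/1.9,120+v/1.9)
A=[57.5,85,8]
st=rigid(0,[((57.5,85,8),T(318,98)),((57.5,-85,8),T(460,119)),((-57.5,-85,8),T(445,212)),((-57.5,85,8),T(302,190)),((-28,40,32),T(340,169)),((-28,-40,32),T(409,179))],
[((-28,-40,32),S(366,225)),((-28,40,32),S(441,249)),((57.5,-85,8),S(285,287)),((57.5,85,8),S(447,345)),((-57.5,85,8),S(495,268)),((-57.5,-85,8),S(345,220))])
print("stand",st)
v=st[0]
for y in(40,-40): print("post",(R.from_euler("z",v[2]).apply([-.028,y/1e3,0])+[v[0],v[1],0]).round(4))
tr=rigid(0,[((56,85,16),T(527,147)),((56,-85,16),T(681,153)),((-56,-85,16),T(679,251)),((-56,85,16),T(525,245))],
[((56,-85,16),S(81,203)),((56,85,16),S(224,238)),((-56,85,16),S(276,177)),((-56,-85,16),S(160,148))])
print("tray",tr); v=tr[0]; print((R.from_euler("z",v[2]).apply([0,.038,0])+[v[0],v[1],0]).round(4))
print("wrist",cw)
im=snapshot("wrist"); cv2.imwrite("pics/w0.png",im)
c=cv2.resize(cv2.imread("pics/top0.png")[185:275,330:480],(800,480),interpolation=2); cv2.imwrite("pics/c1.png",c)
E
```

```text
nozR [0.4542 0.0576] [-0.9 -0.6 -1.1 -0.1 -0.4 -1.7 -0.9 -0.6]
nozL [ 0.4176 -0.1827] [ 0.2 -0.7  0.4  0.5  0.  -0.3  0.7  0.6]
med [0.3568 0.2933] [-0.5  1.6  0.6 -2.1  1.2  1.1 -0.9 -1.3]
large [ 0.4556 -0.0787] [-0.1 -0.5 -0.2 -0.4 -0.4 -0.6  0.3 -2.2]
mould [ 0.3489 -0.311 ] [ 0.3  0.1  1.3 -3.6  0.4 -0.9  2.3  0.1]
tin [0.6011 0.2658] [ 0.2  0.2 -1.2  0.5 -0.5  0.3 -0.1  0.3]
tumbler [0.4113 0.1844] [ 0.7  1.1  0.9 -0.8  0.1  1.1  2.1 -0.4]
stand (array([ 0.6513, -0.004 , -0.1801]), array([-1.7, -1.9, -0.8, -1.4, -1. ,  0. , -2.2, -0.5, -0.7, -1.8, -0.2,
       -1.3, -0.2, -1.1, -0.2, -1.5, -2.8, -2.1, -0.5, -1.4,  0.7, -4.1,
       -1.1, -3.7]))
post [0.6309 0.0404 0.    ]
post [ 0.6166 -0.0383  0.    ]
tray (array([ 0.5909, -0.2565, -0.067 ]), array([ 0.2, -0.3, -1.8, -0. , -1.4, -0.5, -0.3, -1. , -0. , -0.8, -0.6,
       -1.4,  0.4, -2.4, -7.8, -1.5]))
[ 0.5934 -0.2186  0.    ]
wrist {'fov_y': 65.70646984690485, 'cx': 321.85241132250076, 'cy': 199.4394795368224, 'pose': array([[ 4.40340485e-01, -8.57851426e-01, -2.64936197e-01,
         3.50499175e-01],
       [-8.97830580e-01, -4.20966562e-01, -1.29179735e-01,
        -5.24956366e-01],
       [-7.12259853e-04,  2.94750886e-01, -9.55573863e-01,
         3.85414351e-01],
       [ 0.00000000e+00,  0.00000000e+00,  0.00000000e+00,
         1.00000000e+00]])}
```

View pics/c1.png

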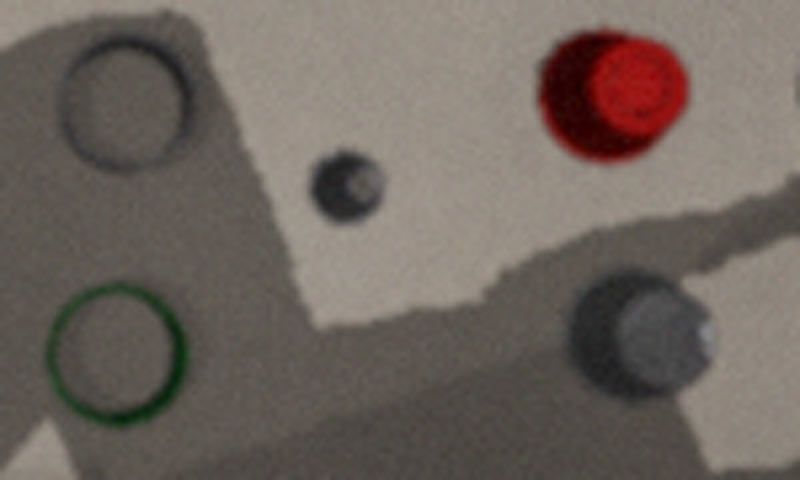

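The crop confirms it: grey large cutter at (353,204), grey mould at (450,248), and the red and green look-alikes stand apart from them. I start with the left nozzle.

```bash
cat >> h.py <<'E'
def plan(x,y,z,yaw):
    s=ctrl.get_state(); M=R.from_rotvec(s["tool_rot"]).as_matrix()
    cur=np.degrees(np.arctan2(M[1,1],M[0,1])); t=-((yaw-cur+90)%180-90)
    M2=M@R.from_euler("z",t,degrees=True).as_matrix()
    print("turn",round(t,1),"then shift",(M2.T@(np.array([x,y,z])-s["tool_pos"])*1e3).round(1),"pos",s["tool_pos"].round(4),"q",s["q"].round(2),"tilt",M[:,2].round(3),"t",round(s["t"],1),"w",round(s["grip_width"],4))
E
python3 -c "
from h import *
plan(.4176,-.1827,.15,80)"
```

```text
turn 36.1 then shift [  75.1 -397.9   63.9] pos [ 0.2746 -0.5615  0.2139] q [-1.21  0.49  1.35 -0.    1.3  -0.1 ] tilt [-0. -0. -1.] t 0.9 w 0.0912
```

{"api": "move_arm", "payload": {"offset": [[0, 0, 0], [0, 0, 0], [0, 0, 0], [0, 0, 0], [10, -50, 0], [10, -50, 0], [10, -50, 0], [10, -50, 0]], "rot": [[0, 0, 9], [0, 0, 9], [0, 0, 9], [0, 0, 9], [0, 0, 0], [0, 0, 0], [0, 0, 0], [0, 0, 0]], "gripper": [100, 100, 100, 100, 100, 100, 100, 100], "newtons": 15}}

```text
t: 1.95
tool_pos: [0.3489, -0.3699, 0.214]
tool_rot: [3.13, -0.273, 0.001]
ft_force: [0.8, -1.0, -0.3]
grip_width: 0.0913
gripper_force: 0.0
```

{"api": "move_arm", "payload": {"offset": [[10, -50, 16], [10, -50, 16], [10, -50, 16], [5, -48, 16], [0, 0, 0], [0, 0, 0]], "rot": [[0, 0, 0], [0, 0, 0], [0, 0, 0], [0, 0, 0], [0, 0, 0], [0, 0, 0]], "gripper": [100, 100, 100, 100, 100, 100]}}

```text
t: 2.7
tool_pos: [0.4174, -0.1828, 0.1502]
tool_rot: [3.129, -0.271, 0.001]
ft_force: [0.3, 0.1, -0.0]
grip_width: 0.0914
gripper_force: 0.0
```

```bash
cat >> h.py <<'E'
def wfit(kind,name,near,save=None):
    c=get_calibration("wrist"); im=snapshot("wrist")
    if save: cv2.imwrite(save,im)
    f0=fish(c,[list(near)+[.025]])[0]
    for d in nets.outline_of(name,"wrist"):
        b=np.array(d["bbox"],float); x,r=fitbox(kind,[(c,b,fish)])
        print(kind,round(d["score"],2),b.astype(int),x.round(4),r.round(1))
    print("expected px",f0.round(0))
E
python3 -c "
from h import *
wfit('nozzle','nozzle_a_mid',(.4176,-.1827),'pics/w1.png')
plan(.4176,-.1827,.02,80)"
```

```text
nozzle 0.8 [299 169 333 205] [ 0.4206 -0.1781] [ 1.2 -0.3 -1.2  0.3]
expected px [322. 193.]
turn 0.0 then shift [  0.   -0.9 130.3] pos [ 0.4173 -0.1835  0.1503] q [-0.55  0.35  1.83 -0.    0.97  1.2 ] tilt [ 0.001 -0.001 -1.   ] t 2.8 w 0.0914
```

View pics/w1.png

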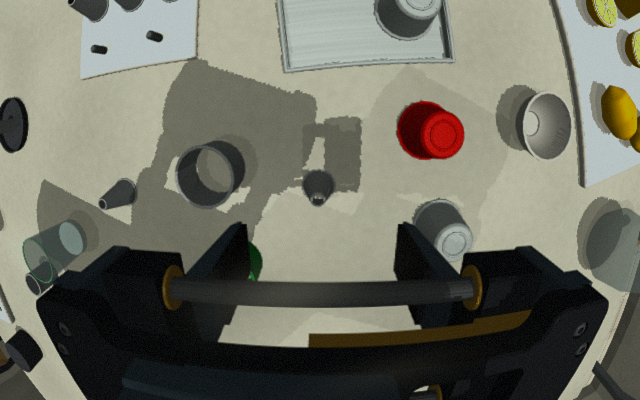

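The picture shows the nozzle at (318,187) centred between the fingers, the grey cutter at (210,172), the mould at (443,230) and the green ring at (255,262). I go down.

{"api": "move_arm", "payload": {"offset": [[2, -4, 12], [0, 0, 40], [0, 0, 40], [0, 0, 30], [0, 0, 10], [0, 0, 0], [0, 0, 0], [0, 0, 0]], "rot": [[0, 0, 0], [0, 0, 0], [0, 0, 0], [0, 0, 0], [0, 0, 0], [0, 0, 0], [0, 0, 0], [0, 0, 0]], "gripper": [100, 100, 100, 100, 100, 20, 15, 10], "newtons": 15}}

```text
t: 3.8
tool_pos: [0.4203, -0.1791, 0.0188]
tool_rot: [3.129, -0.272, 0.002]
ft_force: [-0.7, -0.8, 0.5]
grip_width: 0.0641
gripper_force: 0.0
```

{"api": "move_arm", "payload": {"offset": [[0, 0, 0], [0, 0, 0], [0, 0, 0], [0, 0, 0], [0, 0, -10], [0, 0, -40], [0, 0, -50], [0, 0, 0]], "rot": [[0, 0, 0], [0, 0, 0], [0, 0, 0], [0, 0, 0], [0, 0, 0], [0, 0, 0], [0, 0, 0], [0, 0, 0]], "gripper": [10, 10, 10, 10, 10, 10, 10, 10]}}

```text
t: 4.8
tool_pos: [0.4214, -0.1797, 0.1214]
tool_rot: [3.127, -0.272, 0.009]
ft_force: [-0.0, -0.4, -1.5]
grip_width: 0.0247
gripper_force: 14.7
```

```bash
python3 -c "
from h import *
cv2.imwrite('pics/w2.png',snapshot('wrist')[100:360,160:480])
plan(.6166,-.0383,.11,80)"
```

```text
turn 0.1 then shift [ 168.5 -172.9   10. ] pos [ 0.4206 -0.1793  0.1197] q [-0.53  0.4   1.86 -0.    0.88  1.21] tilt [ 0.003 -0.002 -1.   ] t 4.8 w 0.0238
```

View pics/w2.png

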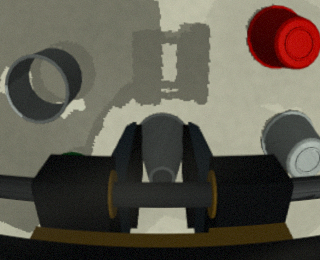

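The nozzle is held upright between the fingers at (162,150) in the crop. I go toward the right post and stop short to refine the stand's pose.

{"api": "move_arm", "payload": {"offset": [[20, -43, 0], [30, -43, 0], [30, -43, 0], [30, -44, 0], [0, 0, 0], [0, 0, 0]], "rot": [[0, 0, 0], [0, 0, 0], [0, 0, 0], [0, 0, 0], [0, 0, 0], [0, 0, 0]], "gripper": [10, 10, 10, 10, 10, 10]}}

```text
t: 5.6
tool_pos: [0.5569, -0.0273, 0.1169]
tool_rot: [3.13, -0.271, -0.004]
ft_force: [-0.2, -0.0, -0.8]
grip_width: 0.0241
gripper_force: 14.7
```

```bash
python3 - <<'E'
from h import *
c=get_calibration("wrist"); im=snapshot('wrist')
for p in [(.6166,-.0383,.032),(.6309,.0404,.032),(.6166,-.0383,.008),(.6309,.0404,.008)]:
    q=fish(c,[p])[0]; print(q.round(1)); cv2.circle(im,tuple(int(v) for v in q),3,(0,0,255),1)
np.save("cw3.npy",c["pose"])
cv2.imwrite('pics/w3.png',cv2.resize(im[0:300,100:540],(792,540)))
plan(.6166,-.0383,.11,80)
E
```

```text
[322.4 135.2]
[228.3 136.4]
[322.4 132.7]
[235.8 133.7]
turn 0.0 then shift [60.7  0.   7. ] pos [ 0.5568 -0.0278  0.1171] q [-0.16  0.52  1.62 -0.    1.01  1.59] tilt [-0.002  0.    -1.   ] t 5.7 w 0.024
```

View pics/w3.png

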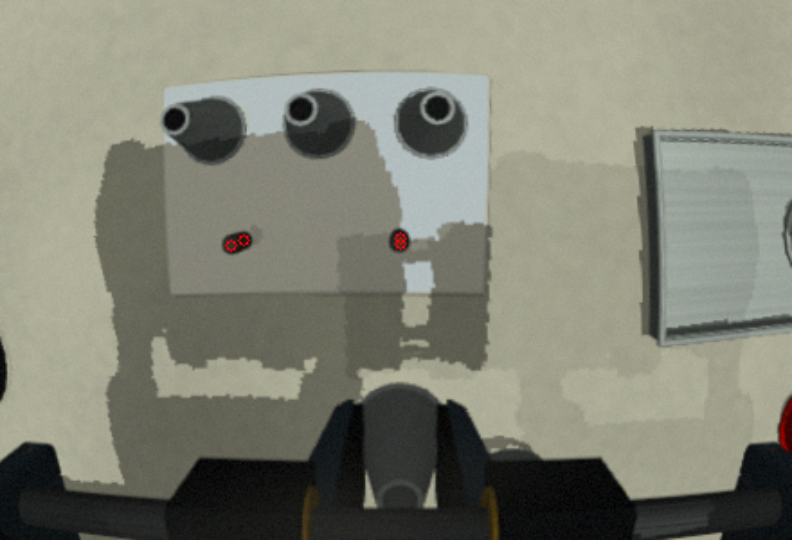

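The projected posts land on the seen ones at crop (238,242) and (400,241), so the stand pose is good. I move over the post and lower.

{"api": "move_arm", "payload": {"offset": [[30, 0, 0], [31, 0, 0], [0, 0, 0], [0, 0, 30], [0, 0, 20], [0, 0, 20], [0, 0, 15], [0, 0, 4]], "rot": [[0, 0, 0], [0, 0, 0], [0, 0, 0], [0, 0, 0], [0, 0, 0], [0, 0, 0], [0, 0, 0], [0, 0, 0]], "gripper": [10, 10, 10, 10, 10, 10, 10, 10]}}

```text
t: 6.65
tool_pos: [0.617, -0.0382, 0.0281]
tool_rot: [-3.13, 0.273, 0.003]
ft_force: [0.2, 0.2, -0.3]
grip_width: 0.0242
gripper_force: 14.7
```

{"api": "move_arm", "payload": {"offset": [[0, 0, 0], [0, 0, 0]], "rot": [[0, 0, 0], [0, 0, 0]], "gripper": [10, 10]}}

```text
t: 6.9
tool_pos: [0.6184, -0.038, 0.0296]
tool_rot: [3.13, -0.272, 0.001]
ft_force: [0.1, 0.2, -0.6]
grip_width: 0.0244
gripper_force: 14.7
```

{"api": "move_arm", "payload": {"offset": [[0, 0, 1], [0, 0, 0], [0, 0, 0], [0, 0, 0], [0, 0, -30], [0, 0, -50], [-60, 0, -20], [0, 0, 0]], "rot": [[0, 0, 0], [0, 0, 0], [0, 0, 0], [0, 0, 0], [0, 0, 0], [0, 0, 0], [0, 0, 0], [0, 0, 0]], "gripper": [10, 60, 70, 70, 70, 70, 100, 100]}}

```text
t: 7.9
tool_pos: [0.5562, -0.0269, 0.1289]
tool_rot: [-3.13, 0.272, 0.002]
ft_force: [-0.7, 0.7, 0.4]
grip_width: 0.0812
gripper_force: 0.0
```

```bash
python3 - <<'E'
from h import *
im=snapshot('wrist')
cv2.imwrite('pics/w4.png',im[0:300,100:540])
plan(.4542,.0576,.14,80)
E
```

```text
turn 0.1 then shift [-117.5  -65.6  -11.5] pos [ 0.5585 -0.0274  0.1286] q [-0.16  0.5   1.61 -0.    1.03  1.59] tilt [ 0. -0. -1.] t 8.0 w 0.0852
```

View pics/w4.png

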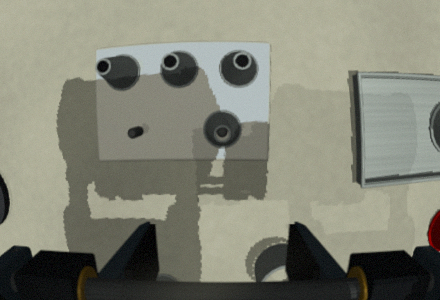

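The first nozzle stands on the right post (crop 222,128). Now the second nozzle.

{"api": "move_arm", "payload": {"offset": [[-39, -22, -12], [-39, -22, 0], [-39, -22, 0], [0, 0, 0], [0, 0, 0]], "rot": [[0, 0, 0], [0, 0, 0], [0, 0, 0], [0, 0, 0], [0, 0, 0]], "gripper": [100, 100, 100, 100, 100]}}

```text
t: 8.57
tool_pos: [0.4571, 0.0575, 0.1397]
tool_rot: [-3.13, 0.272, -0.002]
ft_force: [1.0, -0.5, 0.7]
grip_width: 0.0911
gripper_force: 0.0
```

```bash
python3 -c "
from h import *
wfit('nozzle','nozzle_a_mid',(.4542,.0576),'pics/w5.png')
wfit('large','cutter_large_mid',(.4556,-.0787))
wfit('tumbler','tumbler_mid',(.411,.184))
plan(.4542,.0576,.02,80)"
```

```text
nozzle 0.57 [370   0 410  37] [ 0.6176 -0.039 ] [ 2.1 -0.5 -1.3  0.6]
expected px [322. 199.]
large 0.78 [418 140 488 210] [ 0.4575 -0.0757] [-1.2  0.6  1.2 -0.5]
large 0.76 [431 235 466 271] [ 0.3478 -0.0839] [-1.8 -1.3 26.7 29.3]
expected px [455. 175.]
tumbler 0.92 [178 230 225 271] [0.4069 0.2033] [-28.8  -1.3   2.5  44.9]
expected px [214. 255.]
turn 0.0 then shift [-2.200e+00 -1.000e-01  1.195e+02] pos [0.4563 0.0572 0.1395] q [-0.01  0.37  1.83 -0.    0.94  1.74] tilt [ 0. -0. -1.] t 8.9 w 0.0911
```

Nozzle not found by the network here, so I check by eye.

```bash
python3 - <<'E'
from h import *
im=cv2.imread('pics/w5.png')
c=get_calibration("wrist"); p=fish(c,model(.4542,.0576,PROF['nozzle']))
for q in p: cv2.circle(im,tuple(int(v) for v in q.round()),0,(0,0,255),-1)
p=fish(c,model(.4113,.1844,PROF['tumbler']))
for q in p: cv2.circle(im,tuple(int(v) for v in q.round()),0,(0,0,255),-1)
cv2.imwrite('pics/w5c.png',cv2.resize(im[120:320,150:420],(783,580)))
E
```

```text
(no output)
```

View pics/w5c.png

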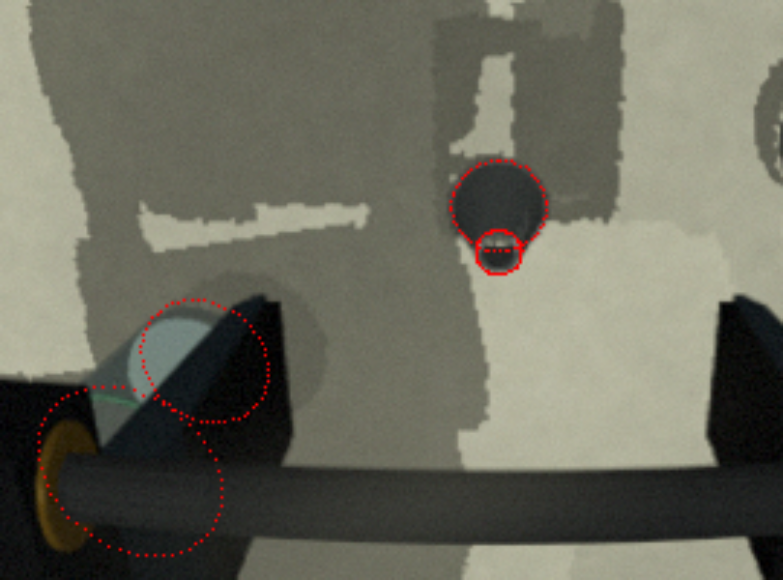

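The prediction lies on the nozzle (crop 498,210), and the glass is a little farther off than I fitted. I grasp.

{"api": "move_arm", "payload": {"offset": [[-2, 0, 11], [0, 0, 40], [0, 0, 40], [0, 0, 25], [0, 0, 5], [0, 0, 0], [0, 0, 0], [0, 0, 0]], "rot": [[0, 0, 0], [0, 0, 0], [0, 0, 0], [0, 0, 0], [0, 0, 0], [0, 0, 0], [0, 0, 0], [0, 0, 0]], "gripper": [90, 90, 90, 90, 90, 20, 15, 10]}}

```text
t: 9.88
tool_pos: [0.4544, 0.0579, 0.0194]
tool_rot: [-3.13, 0.272, -0.002]
ft_force: [0.7, -0.7, 0.8]
grip_width: 0.055
gripper_force: 0.0
```

{"api": "move_arm", "payload": {"offset": [[0, 0, 0], [0, 0, 0], [0, 0, 0], [0, 0, 0], [0, 0, -10], [0, 0, -40], [0, 0, -50], [0, 0, 0]], "rot": [[0, 0, 0], [0, 0, 0], [0, 0, 0], [0, 0, 0], [0, 0, 0], [0, 0, 0], [0, 0, 0], [0, 0, 0]], "gripper": [10, 10, 10, 10, 10, 10, 10, 10]}}

```text
t: 10.88
tool_pos: [0.4557, 0.0579, 0.1222]
tool_rot: [-3.129, 0.272, -0.01]
ft_force: [-0.3, 0.1, -0.9]
grip_width: 0.0231
gripper_force: 14.7
```

```bash
python3 -c "
from h import *
plan(.6312,.0404,.12,80)"
```

```text
turn 0.1 then shift [175.8 -13.2   3.3] pos [0.4557 0.0579 0.1222] q [-0.    0.39  1.86  0.    0.89  1.74] tilt [ 0.006  0.    -1.   ] t 10.9 w 0.0231
```

{"api": "move_arm", "payload": {"offset": [[45, -3, 0], [45, -3, 0], [45, -4, 0], [40, -3, 0], [0, 0, 0], [0, 0, 30], [0, 0, 25], [0, 0, 20]], "rot": [[0, 0, 0], [0, 0, 0], [0, 0, 0], [0, 0, 0], [0, 0, 0], [0, 0, 0], [0, 0, 0], [0, 0, 0]], "gripper": [10, 10, 10, 10, 10, 10, 10, 10]}}

```text
t: 11.88
tool_pos: [0.6269, 0.0406, 0.0424]
tool_rot: [3.13, -0.272, -0.003]
ft_force: [0.4, 0.3, -0.6]
grip_width: 0.0231
gripper_force: 14.7
```

{"api": "move_arm", "payload": {"offset": [[0, 0, 14], [0, 0, 3], [0, 0, 0]], "rot": [[0, 0, 0], [0, 0, 0], [0, 0, 0]], "gripper": [10, 10, 10]}}

```text
t: 12.25
tool_pos: [0.6283, 0.0405, 0.027]
tool_rot: [3.13, -0.272, -0.0]
ft_force: [0.8, -0.1, 0.0]
grip_width: 0.023
gripper_force: 14.7
```

{"api": "move_arm", "payload": {"offset": [[0, 0, 0], [0, 0, 0], [0, 0, 0], [0, 0, -30], [0, 0, -50], [-40, 0, -30], [-40, -40, -20], [-40, -40, 0]], "rot": [[0, 0, 0], [0, 0, 0], [0, 0, 0], [0, 0, 0], [0, 0, 0], [0, 0, 0], [0, 0, 0], [0, 0, 0]], "gripper": [60, 70, 70, 70, 70, 100, 100, 100]}}

```text
t: 13.25
tool_pos: [0.5241, 0.1408, 0.1584]
tool_rot: [-3.129, 0.274, -0.005]
ft_force: [-0.1, 0.1, 0.1]
grip_width: 0.0896
gripper_force: 0.0
```

```bash
python3 -c "
from h import *
wfit('tin','cutter_tin',(.601,.266),'pics/w6.png')
wfit('nozzle','nozzle_a_mid',(.631,.04))
plan(.3568,.2933,.15,80)"
```

```text
tin 0.63 [159  96 230 178] [0.6046 0.2706] [-0.7  2.6  0.7 -3.3]
expected px [191. 141.]
nozzle 0.69 [455  58 498  94] [ 0.6179 -0.0405] [ 0.5  3.6 -0.5 -3.1]
nozzle 0.26 [593 224 631 268] [ 0.3628 -0.2977] [  1.3   2.5  -7.6 -14.9]
expected px [407.  68.]
turn 0.2 then shift [-191.  -121.3    6.9] pos [0.5238 0.1406 0.157 ] q [ 0.15  0.44  1.62 -0.    1.08  1.89] tilt [ 0.001 -0.    -1.   ] t 13.4 w 0.0916
```

View pics/w6.png

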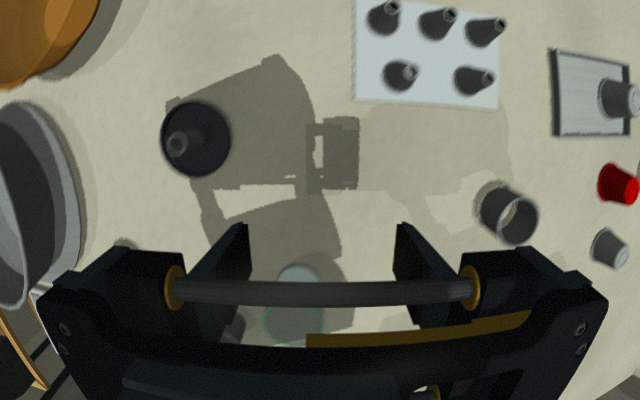

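Both nozzles stand on their posts, at (402,75) and (474,80). Next the medium cutter.

{"api": "move_arm", "payload": {"offset": [[-38, -24, 0], [-38, -24, 0], [-38, -24, 0], [-38, -24, 0], [-38, -25, 7], [0, 0, 0], [0, 0, 0]], "rot": [[0, 0, 0], [0, 0, 0], [0, 0, 0], [0, 0, 0], [0, 0, 0], [0, 0, 0], [0, 0, 0]], "gripper": [100, 100, 100, 100, 100, 100, 100]}}

```text
t: 14.32
tool_pos: [0.3589, 0.2917, 0.1497]
tool_rot: [-3.13, 0.273, -0.001]
ft_force: [-0.2, 0.6, 1.0]
grip_width: 0.0912
gripper_force: 0.0
```

```bash
python3 -c "
from h import *
wfit('med','cutter_medium_mid',(.3568,.2933),'pics/w7.png')
im=cv2.imread('pics/w7.png')
c=get_calibration('wrist'); p=np.vstack([fish(c,model(.3568,.2933,PROF['med'])),fish(c,model(.411,.188,PROF['tumbler']))])
for q in p: cv2.circle(im,tuple(int(v) for v in q.round()),0,(0,0,255),-1)
cv2.imwrite('pics/w7c.png',im[80:380,150:550])
plan(.3568,.2933,.15,80)"
```

```text
med 0.91 [295 171 343 225] [0.3548 0.2943] [ 2.2  0.8 -2.1 -0.8]
expected px [320. 195.]
turn -0.0 then shift [-2.6 -1.5 -0.2] pos [0.3591 0.2914 0.1498] q [ 0.55  0.35  1.81 -0.    0.97  2.3 ] tilt [ 0.001  0.    -1.   ] t 14.4 w 0.0911
```

View pics/w7c.png

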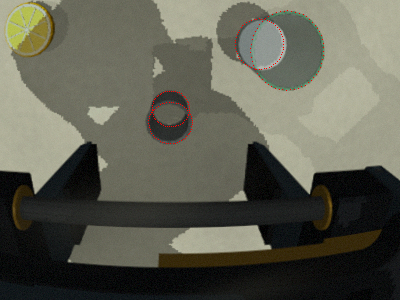

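The cutter prediction fits (crop 170,117) and the glass is well clear at (280,45).

{"api": "move_arm", "payload": {"offset": [[-3, -2, 20], [0, 0, 40], [0, 0, 40], [0, 0, 26], [0, 0, 0], [0, 0, 0], [0, 0, 0], [0, 0, 0]], "rot": [[0, 0, 0], [0, 0, 0], [0, 0, 0], [0, 0, 0], [0, 0, 0], [0, 0, 0], [0, 0, 0], [0, 0, 0]], "gripper": [100, 100, 100, 100, 90, 35, 30, 25]}}

```text
t: 15.42
tool_pos: [0.3557, 0.2947, 0.0245]
tool_rot: [-3.129, 0.272, -0.002]
ft_force: [-0.5, 0.2, 0.1]
grip_width: 0.0548
gripper_force: 0.0
```

{"api": "move_arm", "payload": {"offset": [[0, 0, 0], [0, 0, 0], [0, 0, 0], [0, 0, -10], [0, 0, -50], [0, 0, -50], [0, 0, -20], [0, 0, 0]], "rot": [[0, 0, 0], [0, 0, 0], [0, 0, 0], [0, 0, 0], [0, 0, 0], [0, 0, 0], [0, 0, 0], [0, 0, 0]], "gripper": [25, 25, 25, 25, 25, 25, 25, 25]}}

```text
t: 16.42
tool_pos: [0.3559, 0.2949, 0.1554]
tool_rot: [-3.128, 0.272, -0.004]
ft_force: [-0.1, 0.1, -0.4]
grip_width: 0.0391
gripper_force: 15.0
```

```bash
python3 -c "
from h import *
plan(.60,.266,.15,80)"
```

```text
turn 0.1 then shift [245.4 -14.    6. ] pos [0.3559 0.2949 0.1554] q [ 0.56  0.34  1.81 -0.    0.98  2.31] tilt [ 0.003  0.002 -1.   ] t 16.4 w 0.0391
```

{"api": "move_arm", "payload": {"offset": [[45, -3, 0], [45, -4, 0], [45, -4, 0], [35, -3, 0], [0, 0, 0], [0, 0, 0]], "rot": [[0, 0, 0], [0, 0, 0], [0, 0, 0], [0, 0, 0], [0, 0, 0], [0, 0, 0]], "gripper": [25, 25, 25, 25, 25, 25]}}

```text
t: 17.18
tool_pos: [0.5239, 0.2786, 0.1526]
tool_rot: [3.129, -0.272, -0.003]
ft_force: [-0.5, -0.2, -0.3]
grip_width: 0.0389
gripper_force: 15.0
```

```bash
python3 -c "
from h import *
c=get_calibration('wrist'); im=snapshot('wrist')
p=np.vstack([fish(c,model(.601,.2658,[(12,84),(3,20),(53,20)]))])
for q in p: cv2.circle(im,tuple(int(v) for v in q.round()),0,(0,0,255),-1)
print(fish(c,[[.601,.2658,.053],[.611,.2658,.053],[.601,.2758,.053]]).round(1))
cv2.imwrite('pics/w8c.png',cv2.resize(im[60:320,220:420],None,fx=2.3,fy=2.3))
plan(.601,.2658,.15,80)"
```

```text
[[320.8 113.7]
 [318.8 102.4]
 [309.4 115.7]]
turn 0.1 then shift [78.4 -0.7  2.8] pos [0.5237 0.2788 0.1529] q [0.39 0.51 1.5  0.   1.13 2.13] tilt [-0.002 -0.001 -1.   ] t 17.2 w 0.039
```

View pics/w8c.png

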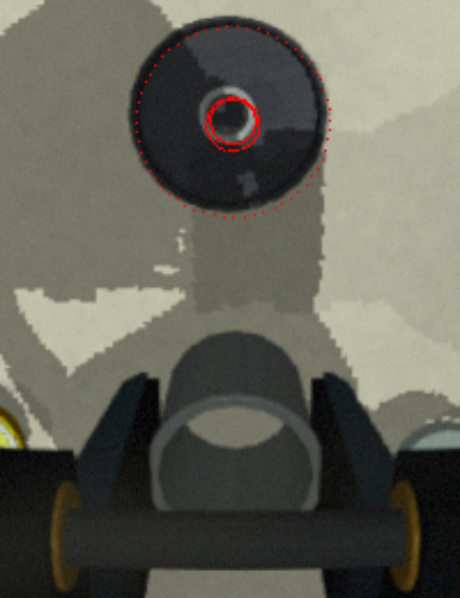

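The tin and small cutter are about 3 mm in +x and 2 mm in +y of my prediction (true centre at crop 227,113). I correct for that and lower.

{"api": "move_arm", "payload": {"offset": [[40, -3, 0], [41, 0, 0], [0, 0, 0], [0, 0, 40], [0, 0, 20], [0, 0, 20], [0, 0, 20], [0, 0, 20]], "rot": [[0, 0, 0], [0, 0, 0], [0, 0, 0], [0, 0, 0], [0, 0, 0], [0, 0, 0], [0, 0, 0], [0, 0, 0]], "gripper": [25, 25, 25, 25, 25, 25, 25, 25]}}

```text
t: 18.23
tool_pos: [0.604, 0.2683, 0.0331]
tool_rot: [3.13, -0.271, -0.001]
ft_force: [-0.0, 0.2, -0.2]
grip_width: 0.0389
gripper_force: 15.0
```

{"api": "move_arm", "payload": {"offset": [[0, 0, 5], [0, 0, 0]], "rot": [[0, 0, 0], [0, 0, 0]], "gripper": [25, 25]}}

```text
t: 18.48
tool_pos: [0.6051, 0.268, 0.0287]
tool_rot: [3.13, -0.272, -0.0]
ft_force: [0.1, -1.0, 0.1]
grip_width: 0.0388
gripper_force: 15.0
```

{"api": "move_arm", "payload": {"offset": [[0, 0, 0], [0, 0, 0], [0, 0, 0], [0, 0, -40], [0, 0, -50], [0, 0, -40], [0, 0, 0]], "rot": [[0, 0, 0], [0, 0, 0], [0, 0, 0], [0, 0, 0], [0, 0, 0], [0, 0, 0], [0, 0, 0]], "gripper": [60, 80, 80, 80, 100, 100, 100]}}

```text
t: 19.35
tool_pos: [0.6072, 0.2685, 0.1623]
tool_rot: [-3.127, 0.272, -0.009]
ft_force: [-0.5, -0.4, 0.2]
grip_width: 0.0909
gripper_force: 0.0
```

{"api": "move_arm", "payload": {"offset": [[-10, 46, 0], [-10, 46, 0], [-10, 46, 0], [-11, 46, 0], [-11, 46, 0], [-11, 46, 0], [-11, 46, 0], [-11, 44, 0]], "rot": [[0, 0, 0], [0, 0, 0], [0, 0, 0], [0, 0, 0], [0, 0, 0], [0, 0, 0], [0, 0, 0], [0, 0, 0]], "gripper": [100, 100, 100, 100, 100, 100, 100, 100]}}

```text
t: 20.35
tool_pos: [0.4573, -0.0791, 0.1581]
tool_rot: [-3.13, 0.272, 0.001]
ft_force: [0.1, -1.4, 0.4]
grip_width: 0.0911
gripper_force: 0.0
```

```bash
python3 -c "
from h import *
wfit('large','cutter_large_mid',(.4565,-.077))
plan(.4565,-.077,.024,80)"
```

```text
large 0.61 [285 159 349 228] [ 0.456  -0.0748] [ 0.6 -0.7 -0.6  0.7]
large 0.56 [304 249 356 320] [ 0.3451 -0.0694] [-1.8  2.6  1.8 -2.8]
expected px [320. 191.]
turn -0.1 then shift [ -0.4  -3.6 134. ] pos [ 0.4565 -0.0806  0.158 ] q [-0.3   0.34  1.8  -0.    1.    1.44] tilt [-0.002 -0.    -1.   ] t 20.4 w 0.0914
```

{"api": "move_arm", "payload": {"offset": [[-1, -5, 14], [0, 0, 40], [0, 0, 40], [0, 0, 30], [0, 0, 10], [0, 0, 0], [0, 0, 0], [0, 0, 0]], "rot": [[0, 0, 0], [0, 0, 0], [0, 0, 0], [0, 0, 0], [0, 0, 0], [0, 0, 0], [0, 0, 0], [0, 0, 0]], "gripper": [100, 100, 100, 100, 100, 55, 50, 45]}}

```text
t: 21.45
tool_pos: [0.459, -0.073, 0.0256]
tool_rot: [3.129, -0.272, 0.003]
ft_force: [-0.0, -1.1, 1.3]
grip_width: 0.0639
gripper_force: 0.5
```

{"api": "move_arm", "payload": {"offset": [[0, 0, 0], [0, 0, 0], [0, 0, 0], [0, 0, -10], [0, 0, -50], [0, 0, -50], [0, 0, -25], [0, 0, 0]], "rot": [[0, 0, 0], [0, 0, 0], [0, 0, 0], [0, 0, 0], [0, 0, 0], [0, 0, 0], [0, 0, 0], [0, 0, 0]], "gripper": [45, 45, 45, 45, 45, 45, 45, 45]}}

```text
t: 22.45
tool_pos: [0.4593, -0.0731, 0.1618]
tool_rot: [3.129, -0.272, 0.006]
ft_force: [0.2, 0.6, -0.5]
grip_width: 0.0593
gripper_force: 15.0
```

```bash
python3 -c "
from h import *
plan(.604,.268,.155,80)"
```

```text
turn 0.1 then shift [  83.3 -361.     7. ] pos [ 0.4593 -0.0731  0.1618] q [-0.29  0.34  1.8   0.    1.    1.46] tilt [ 0.004 -0.001 -1.   ] t 22.4 w 0.0593
```

{"api": "move_arm", "payload": {"offset": [[1, -45, 0], [1, -45, 0], [1, -45, 0], [2, -45, 0], [2, -45, 0], [2, -45, 0], [2, -45, 0], [2, -46, 0]], "rot": [[0, 0, 0], [0, 0, 0], [0, 0, 0], [0, 0, 0], [0, 0, 0], [0, 0, 0], [0, 0, 0], [0, 0, 0]], "gripper": [45, 45, 45, 45, 45, 45, 45, 45]}}

```text
t: 23.45
tool_pos: [0.533, 0.2817, 0.1585]
tool_rot: [3.129, -0.272, -0.003]
ft_force: [0.6, 0.2, 0.4]
grip_width: 0.0593
gripper_force: 15.0
```

{"api": "move_arm", "payload": {"offset": [[0, 0, 0], [0, 0, 0]], "rot": [[0, 0, 0], [0, 0, 0]], "gripper": [45, 45]}}

```text
t: 23.7
tool_pos: [0.5327, 0.28, 0.1587]
tool_rot: [3.129, -0.271, -0.003]
ft_force: [1.2, -0.4, -0.4]
grip_width: 0.0598
gripper_force: 15.0
```

```bash
python3 -c "
from h import *
c=get_calibration('wrist'); im=snapshot('wrist'); s=ctrl.get_state(); t=s['tool_pos']
# held ring centre on TCP, underside 25.5 mm below
p=np.vstack([fish(c,model(.604,.268,[(12,84),(53,20),(53,40)])),fish(c,model(t[0],t[1],[(0,60),(50,60)],t[2]-.0255))])
for q in p: cv2.circle(im,tuple(int(v) for v in q.round()),0,(0,0,255),-1)
cv2.imwrite('pics/w9c.png',cv2.resize(im[60:320,220:420],None,fx=2.3,fy=2.3))
plan(.604,.268,.15,80)"
```

```text
turn 0.0 then shift [72.1 -1.   8.8] pos [0.5329 0.2795 0.1589] q [ 0.38  0.52  1.47 -0.    1.16  2.13] tilt [-0.002 -0.001 -1.   ] t 23.8 w 0.0596
```

View pics/w9c.png

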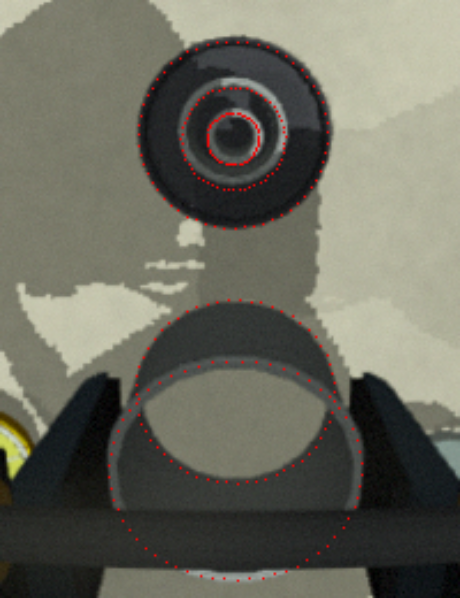

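The medium cutter is nested and stands about 2–3 mm forward of centre (crop 233,131). The held large ring sits on the TCP as predicted. I aim 2 mm forward.

{"api": "move_arm", "payload": {"offset": [[37, -1, 0], [37, 0, 0], [0, 0, 0], [0, 0, 40], [0, 0, 25], [0, 0, 20], [0, 0, 20], [0, 0, 20]], "rot": [[0, 0, 0], [0, 0, 0], [0, 0, 0], [0, 0, 0], [0, 0, 0], [0, 0, 0], [0, 0, 0], [0, 0, 0]], "gripper": [45, 45, 45, 45, 45, 45, 45, 45]}}

```text
t: 24.75
tool_pos: [0.6059, 0.2679, 0.034]
tool_rot: [3.129, -0.273, -0.001]
ft_force: [0.4, -0.1, -1.5]
grip_width: 0.0596
gripper_force: 15.0
```

{"api": "move_arm", "payload": {"offset": [[0, 0, 4], [0, 0, 0]], "rot": [[0, 0, 0], [0, 0, 0]], "gripper": [45, 45]}}

```text
t: 25.0
tool_pos: [0.6065, 0.2685, 0.0308]
tool_rot: [3.13, -0.273, -0.0]
ft_force: [0.8, 0.7, -0.8]
grip_width: 0.0596
gripper_force: 15.0
```

{"api": "move_arm", "payload": {"offset": [[0, 0, 2], [0, 0, 0], [0, 0, 0], [0, 0, 0], [0, 0, -40], [0, 0, -50], [0, 0, -45], [0, 0, 0]], "rot": [[0, 0, 0], [0, 0, 0], [0, 0, 0], [0, 0, 0], [0, 0, 0], [0, 0, 0], [0, 0, 0], [0, 0, 0]], "gripper": [45, 80, 90, 90, 90, 100, 100, 100]}}

```text
t: 26.0
tool_pos: [0.6085, 0.2694, 0.1677]
tool_rot: [-3.127, 0.272, -0.01]
ft_force: [1.1, -0.2, -0.7]
grip_width: 0.0913
gripper_force: 0.0
```

{"api": "move_arm", "payload": {"offset": [[-13, 51, 0], [-13, 51, 0], [-13, 51, 0], [-13, 51, 0], [-13, 51, 0], [-13, 51, 0], [-13, 51, 0], [-13, 51, 0]], "rot": [[0, 0, 0], [0, 0, 0], [0, 0, 0], [0, 0, 0], [0, 0, 0], [0, 0, 0], [0, 0, 0], [0, 0, 0]], "gripper": [100, 100, 100, 100, 100, 100, 100, 100]}}

```text
t: 27.0
tool_pos: [0.4325, -0.1165, 0.1632]
tool_rot: [-3.13, 0.272, 0.001]
ft_force: [0.7, 0.5, -0.1]
grip_width: 0.0909
gripper_force: 0.0
```

{"api": "move_arm", "payload": {"offset": [[-12, 51, 0], [-12, 51, 0], [-12, 51, 0], [-12, 52, 0], [0, 0, 0], [0, 0, 0]], "rot": [[0, 0, 0], [0, 0, 0], [0, 0, 0], [0, 0, 0], [0, 0, 0], [0, 0, 0]], "gripper": [100, 100, 100, 100, 100, 100]}}

```text
t: 27.75
tool_pos: [0.3506, -0.3084, 0.1631]
tool_rot: [-3.129, 0.273, 0.001]
ft_force: [0.1, 0.8, -0.3]
grip_width: 0.0909
gripper_force: 0.0
```

```bash
python3 -c "
from h import *
wfit('mould','mould_mid',(.349,-.311),'pics/w10.png')
t=snapshot('top'); cv2.imwrite('pics/t10.png',t)
im=cv2.imread('pics/w10.png'); c=get_calibration('wrist')
for q in fish(c,model(.349,-.311,PROF['mould'])): cv2.circle(im,tuple(int(v) for v in q.round()),0,(0,0,255),-1)
cv2.imwrite('pics/w10c.png',np.hstack([im[60:320,170:530],cv2.resize(t[120:185,180:270],(360,260))]))
plan(.349,-.311,.15,80)"
```

```text
mould 0.89 [295 154 349 219] [ 0.3505 -0.3091] [-2.3  0.2  2.2 -0.2]
mould 0.57 [268  56 327 115] [ 0.4604 -0.3023] [-0.7  0.   0.7 -0. ]
expected px [325. 190.]
turn 0.1 then shift [-1.7  3.6 13.5] pos [ 0.3513 -0.3078  0.1635] q [-0.85  0.34  1.79  0.    1.02  0.9 ] tilt [-0.     0.001 -1.   ] t 27.9 w 0.0911
```

View pics/w10c.png

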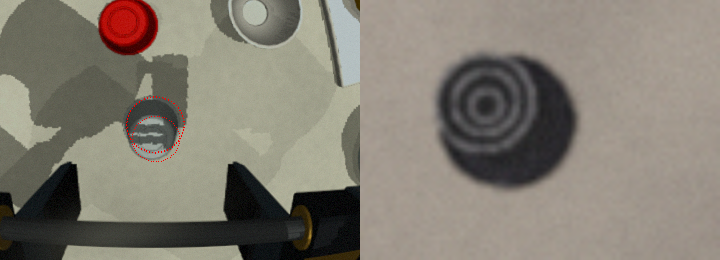

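The three cutters are nested concentrically (right inset). The mould sits centred between the fingers at crop (153,128).

{"api": "move_arm", "payload": {"offset": [[-1, 1, 15], [0, 0, 40], [0, 0, 40], [0, 0, 30], [0, 0, 10], [0, 0, 0], [0, 0, 0], [0, 0, 0]], "rot": [[0, 0, 0], [0, 0, 0], [0, 0, 0], [0, 0, 0], [0, 0, 0], [0, 0, 0], [0, 0, 0], [0, 0, 0]], "gripper": [100, 100, 100, 100, 100, 50, 40, 35], "newtons": 20}}

```text
t: 28.9
tool_pos: [0.3503, -0.3101, 0.0296]
tool_rot: [3.129, -0.272, 0.002]
ft_force: [-0.2, 0.4, 0.0]
grip_width: 0.0641
gripper_force: 0.0
```

{"api": "move_arm", "payload": {"offset": [[0, 0, 0], [0, 0, 0], [0, 0, 0], [0, 0, -10], [0, 0, -40], [0, 0, -50], [0, 0, 0], [0, 0, 0]], "rot": [[0, 0, 0], [0, 0, 0], [0, 0, 0], [0, 0, 0], [0, 0, 0], [0, 0, 0], [0, 0, 0], [0, 0, 0]], "gripper": [35, 35, 35, 35, 35, 35, 35, 35]}}

```text
t: 29.9
tool_pos: [0.3497, -0.3095, 0.1288]
tool_rot: [3.13, -0.272, 0.0]
ft_force: [-0.9, -0.7, -0.3]
grip_width: 0.0491
gripper_force: 19.8
```

```bash
python3 -c "
from h import *
plan(.5934,-.2186,.13,86)"
```

```text
turn -5.9 then shift [ 236.8 -107.7   -1.2] pos [ 0.3497 -0.3095  0.1288] q [-0.85  0.39  1.83 -0.    0.92  0.89] tilt [ 0. -0. -1.] t 29.9 w 0.0491
```

{"api": "move_arm", "payload": {"offset": [[0, -27, 0], [30, -27, 0], [45, -27, 0], [45, -26, 0], [45, 0, 0], [0, 0, 0], [0, 0, 0]], "rot": [[0, 0, -6], [0, 0, 0], [0, 0, 0], [0, 0, 0], [0, 0, 0], [0, 0, 0], [0, 0, 0]], "gripper": [35, 35, 35, 35, 35, 35, 35]}}

```text
t: 30.78
tool_pos: [0.5235, -0.2141, 0.1273]
tool_rot: [-3.138, 0.108, 0.004]
ft_force: [-0.4, 0.2, -0.7]
grip_width: 0.0491
gripper_force: 19.8
```

```bash
python3 -c "
from h import *
c=get_calibration('wrist'); im=snapshot('wrist'); t=ctrl.get_state()['tool_pos']
p=np.vstack([fish(c,model(.5934,-.2186,PROF['mould'],.003)),fish(c,model(t[0],t[1],PROF['mould'],t[2]-.029))])
for q in p: cv2.circle(im,tuple(int(v) for v in q.round()),0,(0,0,255),-1)
cv2.imwrite('pics/w11c.png',cv2.resize(im[40:320,180:520],None,fx=2,fy=2))
plan(.5934,-.2186,.13,86)"
```

```text
turn 0.0 then shift [70.3 -0.6 -2.5] pos [ 0.5233 -0.2143  0.1276] q [-0.49  0.51  1.59 -0.    1.04  1.15] tilt [-0.002  0.001 -1.   ] t 30.8 w 0.0491
```

View pics/w11c.png

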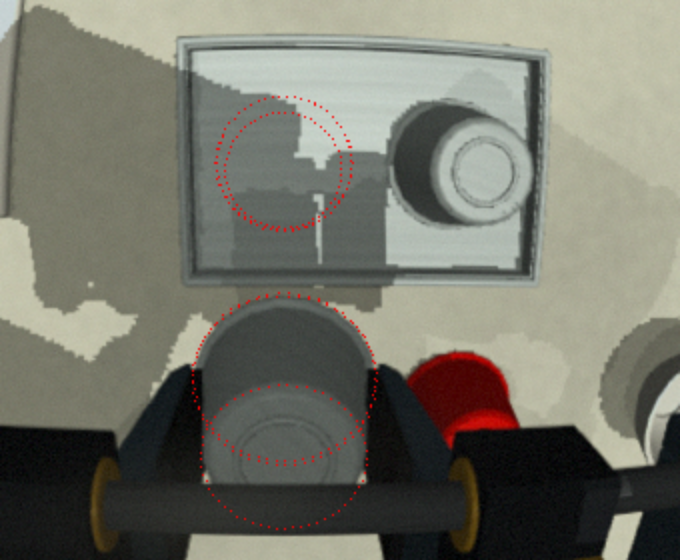

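The free spot is well centred in the tray's left half (crop 284,165). The standing mould is at (445,160) and the held one is upright. I lower it.

{"api": "move_arm", "payload": {"offset": [[35, 0, 0], [35, 0, 0], [0, 0, 0], [0, 0, 35], [0, 0, 25], [0, 0, 20], [0, 0, 13], [0, 0, 0]], "rot": [[0, 0, 0], [0, 0, 0], [0, 0, 0], [0, 0, 0], [0, 0, 0], [0, 0, 0], [0, 0, 0], [0, 0, 0]], "gripper": [35, 35, 35, 35, 35, 35, 35, 35]}}

```text
t: 31.82
tool_pos: [0.5933, -0.2194, 0.0351]
tool_rot: [-3.139, 0.109, 0.003]
ft_force: [0.4, -0.1, -0.1]
grip_width: 0.0492
gripper_force: 19.8
```

{"api": "move_arm", "payload": {"offset": [[0, 0, 2], [0, 0, 0], [0, 0, 0], [0, 0, 0], [0, 0, 0], [0, 0, -40], [0, 0, -50], [-60, 0, -20]], "rot": [[0, 0, 0], [0, 0, 0], [0, 0, 0], [0, 0, 0], [0, 0, 0], [0, 0, 0], [0, 0, 0], [0, 0, 0]], "gripper": [35, 35, 65, 72, 72, 72, 72, 72]}}

```text
t: 32.83
tool_pos: [0.5389, -0.2168, 0.1463]
tool_rot: [3.137, -0.106, 0.011]
ft_force: [-0.5, -1.4, -0.4]
grip_width: 0.0659
gripper_force: 0.0
```

{"api": "move_arm", "payload": {"offset": [[-50, 0, -30], [-50, 0, -30], [0, 0, -30], [0, 0, 0]], "rot": [[0, 0, 0], [0, 0, 0], [0, 0, 0], [0, 0, 0]], "gripper": [72, 72, 72, 72]}}

```text
t: 33.33
tool_pos: [0.4362, -0.2092, 0.2357]
tool_rot: [3.137, -0.109, 0.006]
ft_force: [1.0, -0.6, 0.3]
grip_width: 0.0655
gripper_force: 0.0
```

```bash
python3 -c "
from h import *
s=snapshot('scene')
cv2.imwrite('pics/s12.png',cv2.resize(s[120:320,100:520],(798,380),interpolation=2)); print(ctrl.get_state()['t'])"
```

```text
33.375
```

View pics/s12.png

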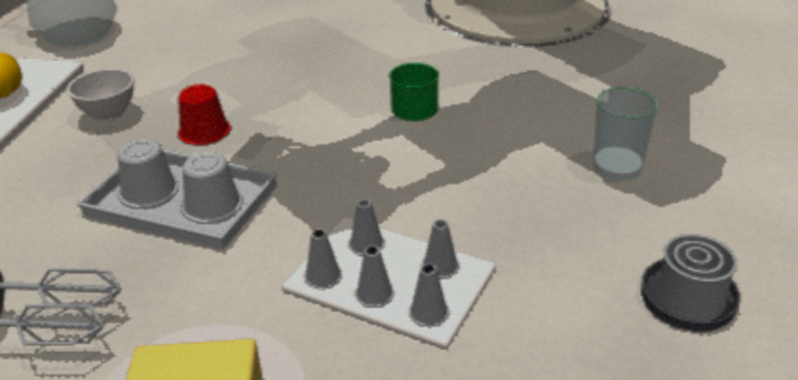

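Everything is in place: five nozzles stand on the stand (new ones at 365,228 and 440,249), the cutters are nested at (698,280), and two moulds are in the tray. The glass is unmoved at (622,132).

```bash
python3 -c "
from workcell import workorder
print(workorder.close_job())"
```

```text
the job is handed in; nothing more can be done
None
```

I handed the job in at about 33 s: both nozzles are on their posts, the medium and large cutters are nested in the tin, the mould is in the tray, and the glass was not touched; the hand-in gave no verdict.

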